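Regrip a jaw insert on a stand and fit it in its carrier

TASK

Move the serrated jaw insert from the yellow rack into the channel of the blue jaw carrier. The rack leaves room for fingers only at the insert's long sides and the carrier only at its ends, so on the way set it down flat near the middle of the round stand, let go, so that you can take it by its ends instead. Lower it right down onto the channel's floor before letting go, lying along the channel with its ends about level with the blue block's ends, and leave the check weight in the rack standing where it is.

Things in the scene. Friction and masses are not known exactly. Their poses are not given: they have to be found in the camera images.
- insert_center (a point): Centre of the light grey steel jaw insert that lies flat in the yellow rack (those loose on the bench are spares): 25 (x) x 50 (y) x 12 (z) mm, serrated top, about 0.11 kg; y along its length, z up. It lies on the rack's plate, 4 mm thick, between two upright fins 23 mm high that stand about 7 mm from its ends; its long sides are clear.
- stand_top (a point): Centre of the flat rubber top of the fixed round stand, an aluminium pedestal; the top is 45 mm above the bench and 90 mm across. z up.
- channel (a point): Centre of the channel's floor in the fixed jaw carrier, a blue block on a dark foot with four screws. The channel runs along y: 50 mm long, open at both ends, 43 mm wide between two walls 14 mm thick that rise 18 mm above its floor. The floor is 14 mm above the bench; beyond the ends the foot is 8 mm high (screw heads 11 mm) and 27 mm long. z up.
- weight_center (a point): Centre of the small silvery 100 g check weight, 22 mm across and 37 mm tall, standing in the rack's other bay, about 67 mm from the insert. A bystander that stays where it is. The rack is fixed, 90 x 140 mm, its two bays side by side along its length, which is also the insert's. z up.
Not all that is in view belongs to the job. Of the things that look like the part that bears channel, the larger one is meant. Leave any black look-alike of the part that bears insert_center alone.

How it is judged:
By the outcome, as a careful person would: the job done as asked, in the order asked, and still so for the second after the job is handed in, with the robot touching nothing.
It also fails if it takes over 58 s, if anything falls off the work surface, if the arm or the gripper's body presses on something with over 40 N, if the wrist force passes 120 N, or if a joint passes its speed limit or range.

ROBOT

A 6-joint arm with a two-finger parallel gripper is mounted at the origin on the work surface; the furniture and walls round the work are solid. World frame = base frame: x ahead of the robot, y to its left, z up, the work surface at z = 0. Lengths are in m, angles in rad, forces in N, time in s.
With the tool pointing down it reaches from about 0.425 to 0.95 m from the base axis. Payload 3.5 kg.
Tool frame: the origin (TCP) lies on the centre line of the jaws, within the pads' length; the fingertips stand 22 mm ahead of it and the grasp point (between the pads) lies 3 mm ahead of it; y points along the fingers, z is the direction in which the jaws open and shut, and the axes are right-handed (so a half turn about y gives the same grasp; the last joint's range is limited). The gripper opens to 85 mm and grips with 20 to 120 N. Pads are 22 mm wide; open, the fingers measure 114 mm over their backs; the gripper's body (76 mm by 85 mm) begins 54 mm behind the grasp point. The pads swing forward as they close: fully open they stand 13 mm farther back than shut.
Start: joints at [0.977, 0.286, 1.577, -0, 1.279, -0.15], TCP at [0.29, 0.61, 0.253] pointing down, gripper open.
Joint ranges: [-2.77, 2.77], [-0.9, 2.22], [0.21, 2.48], [-1.53, 4.67], [0.24, 2.81], [-2.84, 2.84]. Speed limits (rad/s): [2.79, 2.79, 3.14, 3.14, 3.14, 3.14].

INTERFACE

Orientations are given as a rotation vector (axis times angle).
In Python, from bench import read_state, imaging, job gives the robot as it stands.
- The arm moves only by the tool servo_tool, never from a script. Its argument "rows" is a list that holds one entry, the list of rows, each a list of 7 numbers: the turn, a rotation vector about the tool's x, y, z in degrees, then the shift along the tool's x, y, z in mm, then the opening, from 0 (shut) to 1 (fully open). In form: [[[ax, ay, az, x, y, z, gripper], ...]]. A call has 1 to 5 rows; each row shifts and turns the commanded pose from where the row before left it, along the tool's axes as they then stand; what a row does not reach is not made up. A row lasts 1/8 s, in which the tool goes at most 62.5 mm and 10.7 degrees, less where a joint would pass 70% of its speed; a pose out of reach is approached as far as the arm can. A call with a gripper value outside its range is refused whole. The fingers move at their own pace and stop on an object; "squeeze" is the grip in N (left out, the last holds). Time passes only in rows, so rows that do not move let the fingers close. It gives the time, the measured TCP pose, the force and the opening at its end, in the units of the state.
- read_state(): the state, without advancing time (a new reading comes with each control period).
- imaging.camera(name): name is "side" or "top"; returns the picture (400x640x3 uint8, red, green, blue); there is no depth.
- imaging.calibration(name): a dict with "camera_matrix" (3x3 intrinsics, pixels), "cam_to_world" (4x4, takes a point from camera to world coordinates). Camera axes: x right, y down, z forward; pixel columns grow to the right and rows downward; lengths in m; the calibration is good to about 2 mm. A picture is of the moment at which its call begins. calibration takes no time and is no camera call.
- job.hand_in(): hands the job in, once; it reports no verdict.
The state is a dict: "t": time; "q": joint angles; "joint_velocities": joint speeds; "joint_torque": joint torques, N m; "position": TCP position; "orientation": TCP orientation; "ft_force": force on the tool from outside, world axes, zero at the start; "wrist_torque": the same for the moment, N m; "width": finger opening in m.
Only numpy, scipy, OpenCV 4.12 (cv2) and the standard library are available. Lean on these libraries where they do the work, as an engineer would, in place of code of your own. Each camera call takes 0.05 s, during which the arm holds its last target.

## Working session

There is one attempt and no reset: what is moved stays moved. The work goes in short steps, Python scripts to look and compute and a tool call to move; the robot and the scene stay as the last step left them, time stands still between calls to the robot, and variables do not carry over. Pictures are saved under pics/ and viewed, and the job is handed in when it is done.

Besides the shell and the picture viewer there is one more tool, called after "Request:" as a command line: name --argument value ..., lists and objects as JSON in quotes. servo_tool: Moves the arm, as the interface text tells. Its arguments: {"type":"object","properties":{"rows":{"type":"array","items":{"type":"array","items":{"type":"array","items":{"type":"number"}}}},"squeeze":{"type":"number"}},"required":["rows"]}

```bash
mkdir -p pics; ls; cat > h.py <<'E'
import numpy as np, cv2
from scipy.spatial.transform import Rotation as R
from bench import read_state, imaging, job
def snap(n,f):
    im=imaging.camera(n); cv2.imwrite('pics/'+f,im[:,:,::-1]); return im
def ray(n,u,v):
    c=imaging.calibration(n);K=np.array(c['camera_matrix']);T=np.array(c['cam_to_world'])
    d=T[:3,:3]@np.linalg.solve(K,[u,v,1.]);return T[:3,3],d
def onz(n,u,v,z):
    o,d=ray(n,u,v);return o+d*(z-o[2])/d[2]
def proj(n,p):
    c=imaging.calibration(n);K=np.array(c['camera_matrix']);T=np.linalg.inv(np.array(c['cam_to_world']))
    q=K@(T[:3,:3]@np.array(p)+T[:3,3]);return q[:2]/q[2]
E
python3 - <<'E'
from h import *
for n in('top','side'):
    snap(n,n+'0.png');c=imaging.calibration(n);print(n,np.round(c['camera_matrix'],1).tolist(),np.round(c['cam_to_world'],3).tolist())
s=read_state();print(s); print(R.from_rotvec(s['orientation']).as_matrix().round(3))
E
```

```text
pics
top [[389.9, 0.0, 324.2], [0.0, 389.9, 195.8], [0.0, 0.0, 1.0]] [[0.015, -0.98, 0.2, 0.314], [-1.0, -0.014, 0.005, -0.143], [-0.002, -0.2, -0.98, 0.952], [0.0, 0.0, 0.0, 1.0]]
side [[382.9, 0.0, 321.6], [0.0, 382.9, 193.1], [0.0, 0.0, 1.0]] [[1.0, 0.017, -0.014, 0.485], [0.019, -0.356, 0.934, -0.926], [0.011, -0.934, -0.356, 0.371], [0.0, 0.0, 0.0, 1.0]]
{'t': 0.1, 'q': array([ 9.76973385e-01,  2.87094343e-01,  1.57803796e+00,  1.90064338e-05,
        1.27860611e+00, -1.49963890e-01]), 'joint_velocities': array([-0.00101105, -0.00220935, -0.00184996,  0.00170754, -0.00292827,
        0.00096715]), 'joint_torque': array([ 1.73926619e-04, -4.07296801e+01, -2.93697220e+01, -1.19490605e-04,
        3.42253123e-03,  4.97956279e-06]), 'position': array([0.28949966, 0.60915678, 0.25206996]), 'orientation': array([-1.54462251,  0.34881734, -0.34755713]), 'ft_force': array([ 0.34285143, -0.90502306, -0.22163825]), 'wrist_torque': array([0.00669744, 0.01677381, 0.06123631]), 'width': 0.08567776348309143}
[[ 0.903 -0.001  0.429]
 [-0.429 -0.002  0.903]
 [-0.    -1.    -0.002]]
```

View pics/top0.png

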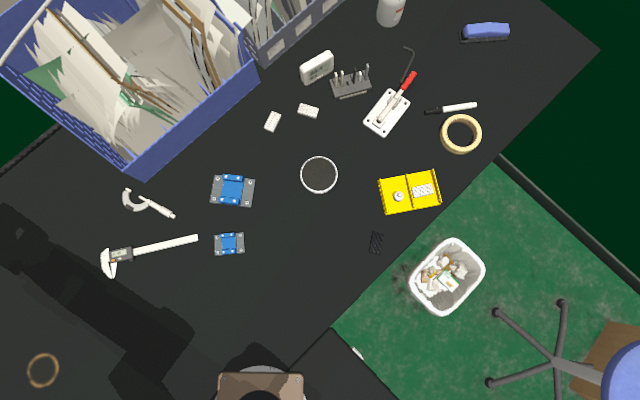

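View pics/side0.png

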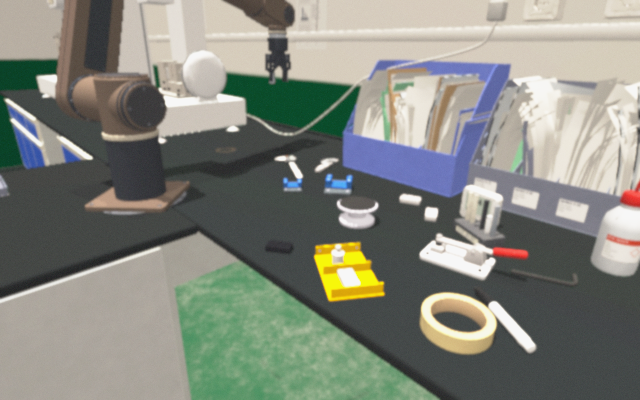

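```bash
python3 - <<'E'
from h import *
im=cv2.imread('pics/top0.png');s=cv2.imread('pics/side0.png')
f=lambda a,k:cv2.resize(a,None,fx=k,fy=k,interpolation=cv2.INTER_CUBIC)
a=f(im[160:225,370:450],5);b=f(im[165:265,200:270],4);c=f(im[145:205,290:350],5)
H=np.zeros((560,800,3),np.uint8)
H[:325,:400]=a;H[:400,400:680]=b;cv2.imwrite('pics/crop0.png',H)
cv2.imwrite('pics/crop1.png',f(s[165:305,260:390],4))
cv2.imwrite('pics/crop2.png',c)
E
```

```text
(no output)
```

View pics/crop0.png

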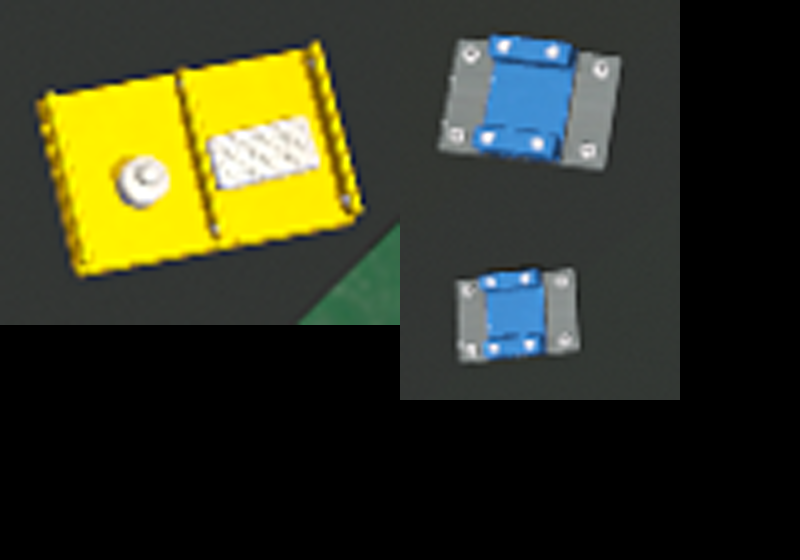

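View pics/crop1.png

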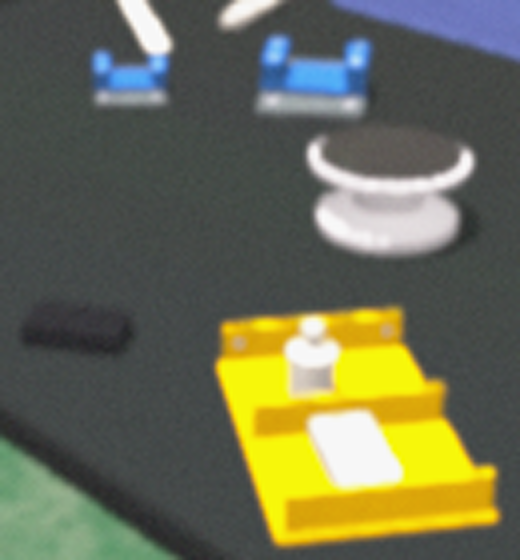

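Candidates: grey inserts at top-view (423,190) in the rack, spares at (272,121) and (308,111), and the black one at (376,243). The one at (423,190) is meant, since it alone lies between the yellow fins. Carriers are at (233,190) and (229,243); the first is larger, so it is meant. Both are confirmed in the crop.

```bash
cat > m.py <<'E'
from h import *
def rectw(n,mask,off,k,z):
    cs,_=cv2.findContours(mask,cv2.RETR_EXTERNAL,cv2.CHAIN_APPROX_NONE)
    c=max(cs,key=cv2.contourArea).reshape(-1,2).astype(float)
    px=(c+.5)/k-.5+np.array(off)
    w=np.array([onz(n,u,v,z)[:2] for u,v in px])
    r=cv2.minAreaRect((w*1000).astype(np.float32))
    (x,y),(a,b),t=r
    if a<b:a,b,t=b,a,t+90
    m=px.mean(0)
    return x,y,a,b,(t+90)%180-90,m
def crop(im,x0,x1,y0,y1,k=6):
    return cv2.resize(im[y0:y1,x0:x1],None,fx=k,fy=k,interpolation=cv2.INTER_CUBIC)
def show(t,r): print(t,np.round(r[:5],1),r[5].round(1))
E
python3 - <<'E'
from m import *
im=cv2.imread('pics/top0.png')[:,:,::-1]
k=6
h=lambda a:cv2.cvtColor(np.ascontiguousarray(a),cv2.COLOR_RGB2HSV)
c=crop(im,405,440,180,205);H=h(c)
show('insert',rectw('top',((H[...,1]<120)&(H[...,2]>130)).astype(np.uint8),(405,180),k,.016))
c=crop(im,370,450,160,225);H=h(c)
m=((H[...,2]>110)&(H[...,0]<35)&(H[...,1]>150)).astype(np.uint8);m=cv2.morphologyEx(m,cv2.MORPH_CLOSE,np.ones((60,60)))
show('rack z4',rectw('top',m,(370,160),k,.004));show('rack z23',rectw('top',m,(370,160),k,.023))
c=crop(im,300-5,345,150,200);H=h(c)
m=((H[...,2]>110)).astype(np.uint8)
r=rectw('top',m,(295,150),k,.045);show('stand',r)
cs,_=cv2.findContours(m,0,1);cc=max(cs,key=cv2.contourArea).reshape(-1,2)
w=np.array([onz('top',u,v,.045)[:2] for u,v in (cc+.5)/k-.5+[295,150]])*1000
print('ell',cv2.fitEllipse(w.astype(np.float32)))
c=crop(im,203,263,165,215);H=h(c)
m=(H[...,2]>85).astype(np.uint8);show('carrier foot',rectw('top',m,(203,165),k,.008))
m=((H[...,0]>95)&(H[...,0]<125)&(H[...,1]>130)&(H[...,2]>80)).astype(np.uint8);show('blue z32',rectw('top',m,(203,165),k,.032))
show('blue z14',rectw('top',m,(203,165),k,.014))
c=crop(im,205,255,228,262);H=h(c)
m=(H[...,2]>85).astype(np.uint8);show('small foot',rectw('top',m,(205,228),k,.008))
# weight
c=crop(im,390,408,185,205);H=h(c);m=((H[...,1]<110)&(H[...,2]>110)).astype(np.uint8);show('weight z.025',rectw('top',m,(390,185),k,.025))
E
```

```text
insert [ 522.1 -378.    53.    28.   -75.6] [421.9 190.4]
rack z4 [ 521.1 -350.   148.8   95.4  -78. ] [409.5 191.6]
rack z23 [ 517.  -345.8  145.8   93.5  -78. ] [409.5 191.6]Traceback (most recent call last):
  File "<stdin>", line 12, in <module>
  File "m.py", line 6, in rectw
    w=np.array([onz(n,u,v,z)[:2] for u,v in px])
                ~~~^^^^^^^^^
  File "h.py", line 10, in onz
    o,d=ray(n,u,v);return o+d*(z-o[2])/d[2]
        ~~~^^^^^^^
  File "h.py", line 7, in ray
    c=imaging.calibration(n);K=np.array(c['camera_matrix']);T=np.array(c['cam_to_world'])
ValueError: time passes only in moves, steps and waits
```

```bash
cat > h.py <<'E'
import numpy as np, cv2, functools
from scipy.spatial.transform import Rotation as R
from bench import read_state, imaging, job
cal=functools.lru_cache(None)(lambda n:imaging.calibration(n))
def snap(n,f):
    im=imaging.camera(n); cv2.imwrite('pics/'+f,im[:,:,::-1]); return im
def ray(n,u,v):
    c=cal(n);K=np.array(c['camera_matrix']);T=np.array(c['cam_to_world'])
    d=T[:3,:3]@np.linalg.solve(K,[u,v,1.]);return T[:3,3],d
def onz(n,u,v,z):
    o,d=ray(n,u,v);return o+d*(z-o[2])/d[2]
def proj(n,p):
    c=cal(n);K=np.array(c['camera_matrix']);T=np.linalg.inv(np.array(c['cam_to_world']))
    q=K@(T[:3,:3]@np.array(p)+T[:3,3]);return q[:2]/q[2]
E
python3 - <<'E'
from m import *
im=cv2.imread('pics/top0.png')[:,:,::-1]
k=6
h=lambda a:cv2.cvtColor(np.ascontiguousarray(a),cv2.COLOR_RGB2HSV)
def ell(m,off,z):
    cs,_=cv2.findContours(m,0,1);cc=max(cs,key=cv2.contourArea).reshape(-1,2)
    w=np.array([onz('top',u,v,z)[:2] for u,v in (cc+.5)/k-.5+off])*1000
    return cv2.fitEllipse(w.astype(np.float32))
c=crop(im,295,345,150,200);H=h(c)
m=((H[...,2]>110)).astype(np.uint8)
print('ell',ell(m,[295,150],.045))
c=crop(im,203,263,165,215);H=h(c)
m=(H[...,2]>85).astype(np.uint8);show('carrier foot',rectw('top',m,(203,165),k,.008))
m=((H[...,0]>95)&(H[...,0]<125)&(H[...,1]>130)&(H[...,2]>80)).astype(np.uint8);show('blue z32',rectw('top',m,(203,165),k,.032))
show('blue z14',rectw('top',m,(203,165),k,.014))
c=crop(im,205,255,228,262);H=h(c)
m=(H[...,2]>85).astype(np.uint8);show('small foot',rectw('top',m,(205,228),k,.008))
c=crop(im,390,408,185,205);H=h(c);m=((H[...,1]<110)&(H[...,2]>110)).astype(np.uint8);show('weight z.025',rectw('top',m,(390,185),k,.025))
# side view insert
s=cv2.imread('pics/side0.png')[:,:,::-1]
c=crop(s,330,366,262,292);H=h(c);m=((H[...,1]<80)&(H[...,2]>130)).astype(np.uint8);show('side insert',rectw('side',m,(330,262),k,.016))
c=crop(s,330,385,192,216);H=h(c);m=((H[...,2]<90)).astype(np.uint8)
E
```

```text
ell ((551.882080078125, -123.83445739746094), (91.07767486572266, 93.5423812866211), 95.18788146972656)
carrier foot [519.7  90.3 105.7  78.8  84. ] [232.3 190. ]
blue z32 [515.2  88.   75.5  55.   -5.1] [231.1 188.9]
blue z14 [519.1  92.5  77.   56.   -5.1] [231.1 188.9]
small foot [386.8  90.7  74.   53.6 -83.3] [228.8 243.4]
weight z.025 [ 505.  -317.    26.5   22.4  -45.8] [398.  195.9]
side insert [ 521.6 -380.8   54.5   30.1  -75.8] [348.  276.9]
```

```bash
cat > plan.py <<'E'
from h import *
def plan(x,y,z,jaw):
    s=read_state();M=R.from_rotvec(s['orientation']).as_matrix();p=np.array(s['position'])
    a=np.radians(jaw);zz=np.array([np.cos(a),np.sin(a),0]);yy=np.array([0,0,-1.]);T=np.c_[np.cross(yy,zz),yy,zz]
    rv=np.degrees(R.from_matrix(M.T@T).as_rotvec());d=(np.array([x,y,z])-p)*1000
    print('t',round(s['t'],2),'pos',(p*1000).round(1),'jaw',np.degrees(np.arctan2(M[1,2],M[0,2])).round(1),'w',round(s['width']*1000,1),'f',s['ft_force'].round(1))
    print('turn',rv.round(1),'shift old axes',(M.T@d).round(1),'new axes',(T.T@d).round(1))
E
python3 -c "
from plan import *
plan(.522,-.379,.16,14)"
```

```text
t 0.1 pos [289.5 609.2 252.1] jaw 64.6 w 85.7 f [ 0.3 -0.9 -0.2]
turn [ 0.1 50.6  0. ] shift old axes [ 634.3   93.5 -792.4] new axes [1015.1   92.1  -13.5]
```

Request:
servo_tool --rows '[[[0,10.1,0,0,0,0,1],[0,10.1,0,0,0,0,1],[0,10.1,0,0,0,0,1],[0,10.1,0,0,0,0,1],[0,10.1,0,0,0,0,1]]]' --squeeze 50

```text
t: 0.72
position: [0.2896, 0.6093, 0.2525]
orientation: [-1.315, 1.031, -1.031]
ft_force: [0.2, 0.2, -0.3]
width: 0.0855
```

```bash
python3 -c "
from plan import *
plan(.45,.1,.25,14);plan(.522,-.379,.16,14)"
```

```text
t 0.72 pos [289.6 609.3 252.5] jaw 13.7 w 85.5 f [ 0.2  0.2 -0.3]
turn [ 0.1 -0.3  0.1] shift old axes [532.8   3.   34.9] new axes [533.    2.5  32.4]
t 0.72 pos [289.6 609.3 252.5] jaw 13.7 w 85.5 f [ 0.2  0.2 -0.3]
turn [ 0.1 -0.3  0.1] shift old axes [1015.1   93.5   -8.9] new axes [1015.2   92.5  -13.6]
```

Request:
servo_tool --rows '[[[0,0,0,53,0,3,1],[0,0,0,53,0,3,1],[0,0,0,53,0,3,1],[0,0,0,53,0,3,1],[0,0,0,53,0,3,1]]]'

```text
t: 1.35
position: [0.3688, 0.3544, 0.2528]
orientation: [-1.316, 1.026, -1.026]
ft_force: [1.1, 0.1, 0.4]
width: 0.0852
```

Request:
servo_tool --rows '[[[0,0,0,53,0,3,1],[0,0,0,53,0,3,1],[0,0,0,53,0,3,1],[0,0,0,53,0,3,1],[0,0,0,53,0,3,1]]]'

```text
t: 1.98
position: [0.4477, 0.1012, 0.253]
orientation: [-1.315, 1.026, -1.026]
ft_force: [0.4, 0.1, -1.0]
width: 0.0853
```

```bash
python3 -c "
from plan import *
plan(.522,-.379,.16,14)"
```

```text
t 1.98 pos [447.7 101.2 253. ] jaw 14.1 w 85.3 f [ 0.4  0.1 -1. ]
turn [ 0.   0.1 -0. ] shift old axes [483.8  93.  -44.7] new axes [483.9  93.  -44.1]
```

Request:
servo_tool --rows '[[[0,0,0,48,0,-4.5,1],[0,0,0,48,0,-4.5,1],[0,0,0,48,0,-4.5,1],[0,0,0,48,0,-4.5,1],[0,0,0,48,0,-4.5,1]]]'

```text
t: 2.6
position: [0.484, -0.1369, 0.2529]
orientation: [-1.315, 1.027, -1.026]
ft_force: [0.2, 0.9, 0.0]
width: 0.0853
```

Request:
servo_tool --rows '[[[0,0,0,49,18,-4.5,1],[0,0,0,49,18,-4.5,1],[0,0,0,49,18,-4.5,1],[0,0,0,49,18,-4.5,1],[0,0,0,48,18,-4.5,1]]]'

```text
t: 3.22
position: [0.5216, -0.379, 0.1621]
orientation: [-1.315, 1.027, -1.026]
ft_force: [0.3, 0.8, -0.7]
width: 0.0857
```

```bash
python3 -c "
from plan import *
plan(.522,-.379,.06,14);snap('side','s1.png');snap('top','t1.png')
im=cv2.imread('pics/s1.png');cv2.imwrite('pics/s1c.png',cv2.resize(im[150:310,250:450],None,fx=3.5,fy=3.5,interpolation=2))
"
```

```text
t 3.23 pos [ 521.6 -379.   162.1] jaw 14.1 w 85.7 f [ 0.3  0.8 -0.7]
turn [ 0.   0.1 -0.1] shift old axes [  0.2 102.1   0.4] new axes [1.000e-01 1.021e+02 4.000e-01]
```

View pics/s1c.png

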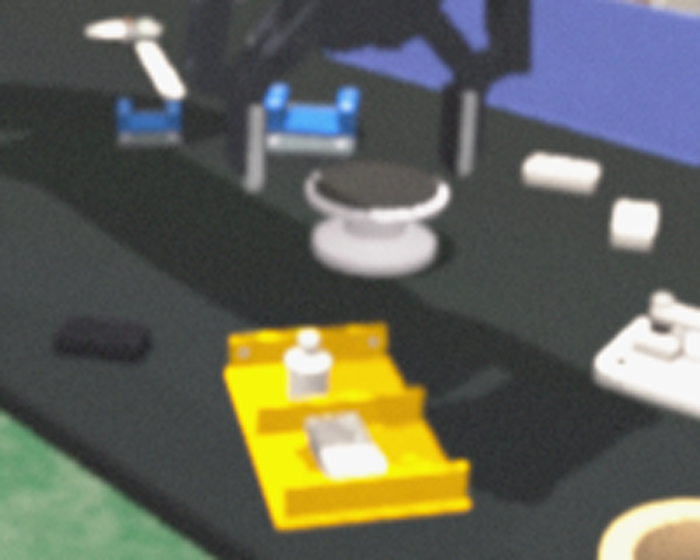

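```bash
python3 -c "
from plan import *
a=np.radians(14);c=np.array([.5216,-.379,0]);j=np.array([np.cos(a),np.sin(a),0])
for z in(.14,.145,.15,.155):
  print(z,[proj('side',c+s*.043*j+[0,0,z]).round(1).tolist() for s in(-1,1)])
"
```

```text
0.14 [[323.5, 209.4], [376.7, 205.1]]
0.145 [[323.5, 206.4], [376.9, 202.2]]
0.15 [[323.6, 203.3], [377.1, 199.2]]
0.155 [[323.6, 200.3], [377.3, 196.2]]
```

Request:
servo_tool --rows '[[[0,0,0,0,35,0,1],[0,0,0,0,35,0,1],[0,0,0,0,32,0,1],[0,0,0,0,20,0,1],[0,0,0,0,0,0,1]]]'

```text
t: 3.95
position: [0.5209, -0.3762, 0.0396]
orientation: [-1.315, 1.029, -1.023]
ft_force: [-0.4, -0.0, -0.1]
width: 0.0857
```

```bash
python3 -c "
from plan import *
plan(.522,-.379,.028,14);snap('side','s2.png')
im=cv2.imread('pics/s2.png');cv2.imwrite('pics/s2c.png',cv2.resize(im[200:310,290:410],None,fx=5,fy=5,interpolation=2))
"
```

```text
t 3.95 pos [ 520.9 -376.2   39.6] jaw 14.1 w 85.7 f [-0.4 -0.  -0.1]
turn [ 0.1  0.1 -0.2] shift old axes [ 3.  11.6  0.4] new axes [ 3.  11.6  0.4]
```

View pics/s2c.png

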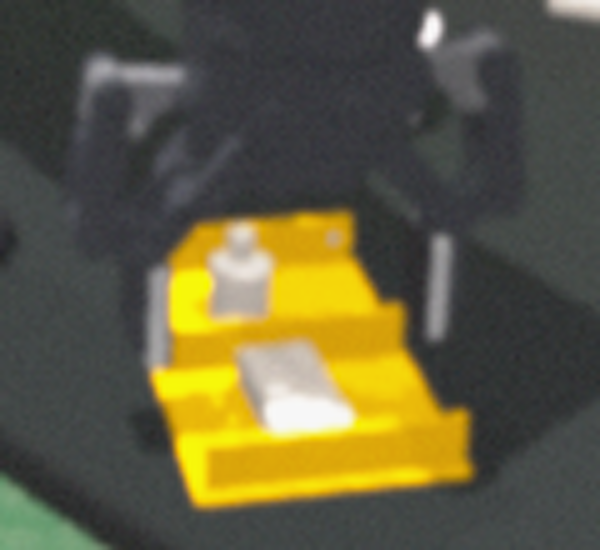

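Request:
servo_tool --rows '[[[0,0,0,2.5,11.5,0,1],[0,0,0,0,0,0,1],[0,0,0,0,0,0,0.55],[0,0,0,0,0,0,0.55],[0,0,0,0,0,0,0.55]]]'

```text
t: 4.62
position: [0.5225, -0.3801, 0.0302]
orientation: [-1.316, 1.026, -1.027]
ft_force: [0.1, 0.5, -0.4]
width: 0.0469
```

```bash
python3 -c "
from plan import *
plan(.522,-.379,.028,14);snap('side','s3.png')
im=cv2.imread('pics/s3.png');cv2.imwrite('pics/s3c.png',cv2.resize(im[200:310,290:410],None,fx=5,fy=5,interpolation=2))
"
```

```text
t 4.62 pos [ 522.5 -380.1   30.2] jaw 14.1 w 46.9 f [ 0.1  0.5 -0.4]
turn [-0.   0.1  0. ] shift old axes [-1.2  2.2 -0.2] new axes [-1.2  2.2 -0.2]
```

View pics/s3c.png

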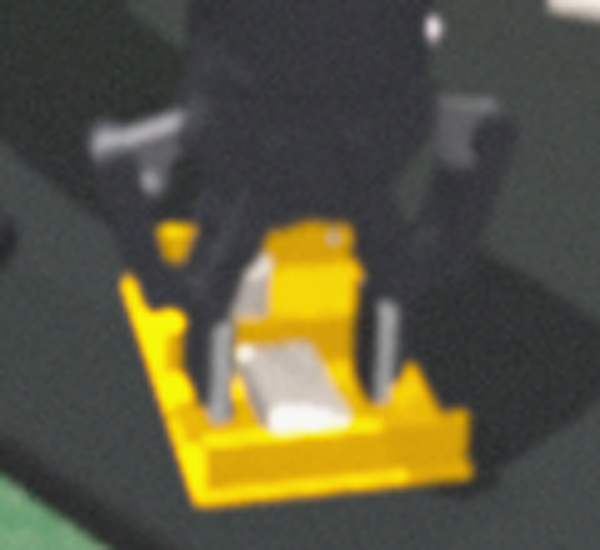

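Request:
servo_tool --rows '[[[0,0,0,0,1.5,-1,0.4],[0,0,0,0,0,0,0.2],[0,0,0,0,0,0,0.1],[0,0,0,0,0,0,0.1],[0,0,0,0,0,0,0.1]]]' --squeeze 50

```text
t: 5.3
position: [0.5214, -0.3803, 0.0284]
orientation: [-1.316, 1.026, -1.026]
ft_force: [0.0, -0.8, 0.5]
width: 0.023
```

```bash
python3 -c "
from plan import *
plan(.522,-.379,.028,14);snap('side','s4.png')
im=cv2.imread('pics/s4.png');cv2.imwrite('pics/s4c.png',cv2.resize(im[200:310,290:410],None,fx=5,fy=5,interpolation=2))
"
```

```text
t 5.3 pos [ 521.4 -380.3   28.4] jaw 14.1 w 23.0 f [ 0.  -0.8  0.5]
turn [0.  0.1 0. ] shift old axes [-1.1  0.4  0.9] new axes [-1.1  0.4  0.9]
```

View pics/s4c.png

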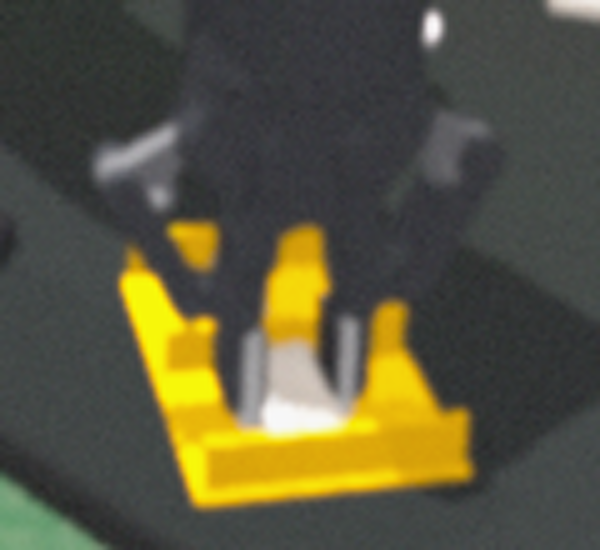

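Request:
servo_tool --rows '[[[0,0,0,0,0,0,0.1],[0,0,0,0,-10,0,0.1],[0,0,0,0,-30,0,0.1],[0,0,0,0,-40,0,0.1],[0,0,0,0,-40,0,0.1]]]'

```text
t: 5.98
position: [0.5212, -0.3799, 0.1495]
orientation: [-1.315, 1.027, -1.026]
ft_force: [0.1, -0.5, -0.4]
width: 0.0232
```

```bash
python3 -c "
from plan import *
plan(.552,-.124,.14,14);snap('side','s5.png')
im=cv2.imread('pics/s5.png');cv2.imwrite('pics/s5c.png',cv2.resize(im[150:310,290:410],None,fx=4,fy=3.5,interpolation=2))
"
```

```text
t 5.97 pos [ 521.2 -379.9  149.5] jaw 14.1 w 23.2 f [ 0.1 -0.5 -0.4]
turn [ 0.   0.1 -0. ] shift old axes [-240.7    9.6   92.1] new axes [-240.8    9.5   91.8]
```

View pics/s5c.png

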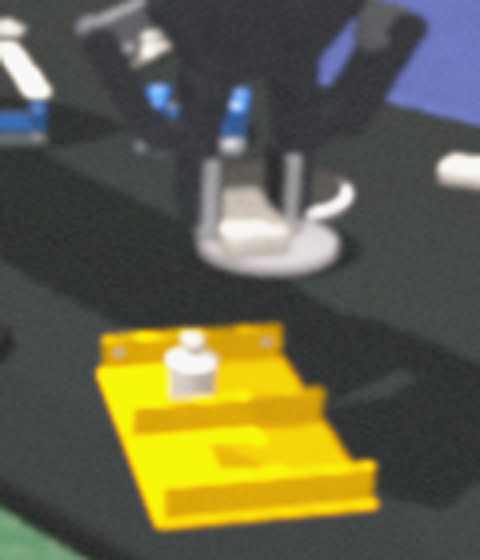

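Request:
servo_tool --rows '[[[0,0,0,-24,0,9,0.1],[0,0,0,-48,0,18.5,0.1],[0,0,0,-48,0,18.5,0.1],[0,0,0,-48,0,18.5,0.1],[0,0,0,-48,0,18.5,0.1]]]'

```text
t: 6.65
position: [0.5481, -0.1473, 0.1466]
orientation: [-1.316, 1.029, -1.023]
ft_force: [0.5, -0.4, -1.8]
width: 0.0232
```

Request:
servo_tool --rows '[[[0,0,0,-24,0,9,0.1],[0,0,0,0,0,0,0.1],[0,0,0,0,25,0,0.1],[0,0,0,0,25,0,0.1],[0,0,0,0,0,0,0.1]]]'

```text
t: 7.28
position: [0.5498, -0.1246, 0.0952]
orientation: [-1.317, 1.033, -1.022]
ft_force: [-0.7, 0.1, -1.1]
width: 0.0237
```

```bash
python3 -c "
from plan import *
plan(.552,-.124,.0695,14)
snap('side','s6.png');snap('top','t6.png')
im=cv2.imread('pics/s6.png')
a=cv2.resize(im[150:240,310:410],None,fx=4,fy=4,interpolation=2)
im=cv2.imread('pics/t6.png')
b=cv2.resize(im[130:220,270:370],None,fx=4,fy=4,interpolation=2)
cv2.imwrite('pics/c6.png',np.hstack([a,b]))
"
```

```text
t 7.28 pos [ 549.8 -124.6   95.2] jaw 14.0 w 23.7 f [-0.7  0.1 -1.1]
turn [ 0.3  0.  -0.2] shift old axes [ 0.1 25.7  2.4] new axes [-0.  25.7  2.3]
```

View pics/c6.png

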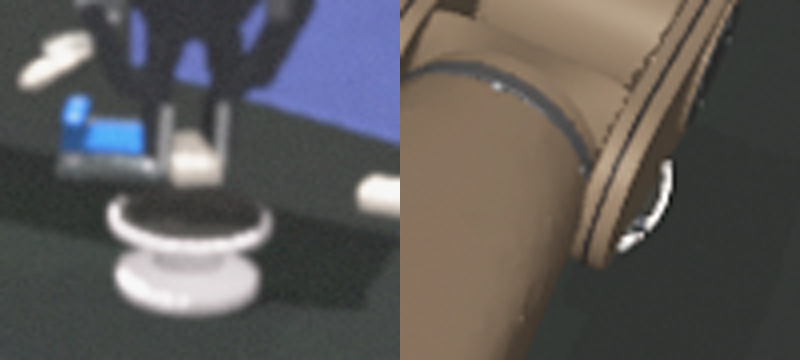

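Request:
servo_tool --rows '[[[0,0,0,0,14,2,0.1],[0,0,0,0,8,0,0.1],[0,0,0,0,1.5,0,0.1],[0,0,0,0,0,0,0.1],[0,0,0,0,0,0,0.1]]]'

```text
t: 8.0
position: [0.5545, -0.1247, 0.0752]
orientation: [-1.315, 1.026, -1.027]
ft_force: [-0.1, 0.3, -0.7]
width: 0.0235
```

```bash
python3 -c "
from plan import *
plan(.552,-.124,.0695,14)
"
```

```text
t 8.0 pos [ 554.5 -124.7   75.2] jaw 14.1 w 23.5 f [-0.1  0.3 -0.7]
turn [-0.   0.1  0. ] shift old axes [-1.3  5.7 -2.3] new axes [-1.3  5.7 -2.3]
```

Request:
servo_tool --rows '[[[0,0,0,0,3,-2,0.1],[0,0,0,0,1,0,0.1],[0,0,0,0,0,0,0.1],[0,0,0,0,0,0,0.1]]]'

```text
t: 8.5
position: [0.5524, -0.1251, 0.0709]
orientation: [-1.315, 1.026, -1.026]
ft_force: [-0.3, 0.9, -0.9]
width: 0.0234
```

Request:
servo_tool --rows '[[[0,0,0,0,1,0,0.1],[0,0,0,0,0,0,0.1],[0,0,0,0,0,0,0.1]]]'

```text
t: 8.88
position: [0.5523, -0.1251, 0.0698]
orientation: [-1.315, 1.026, -1.026]
ft_force: [-0.0, -0.0, -0.1]
width: 0.0234
```

Request:
servo_tool --rows '[[[0,0,0,0,0.7,0,0.1],[0,0,0,0,0,0,0.1],[0,0,0,0,0,0,0.1]]]'

```text
t: 9.25
position: [0.5524, -0.1251, 0.0693]
orientation: [-1.315, 1.026, -1.027]
ft_force: [-1.0, 0.2, 0.7]
width: 0.0235
```

Request:
servo_tool --rows '[[[0,0,0,0,0.5,0,0.1],[0,0,0,0,0,0,0.1]]]'

```text
t: 9.5
position: [0.5525, -0.1252, 0.0694]
orientation: [-1.316, 1.026, -1.026]
ft_force: [-2.8, 0.8, 5.9]
width: 0.0235
```

Request:
servo_tool --rows '[[[0,0,0,0,0.5,0,0.1],[0,0,0,0,0,0,0.1]]]'

```text
t: 9.75
position: [0.5525, -0.1252, 0.0693]
orientation: [-1.316, 1.027, -1.026]
ft_force: [-3.1, 1.9, 7.4]
width: 0.0237
```

Request:
servo_tool --rows '[[[0,0,0,0,-0.5,0,0.1],[0,0,0,0,0,0,0.4],[0,0,0,0,0,0,0.6],[0,0,0,0,0,0,0.6],[0,0,0,0,0,0,0.8]]]'

```text
t: 10.38
position: [0.5523, -0.1251, 0.0684]
orientation: [-1.315, 1.026, -1.026]
ft_force: [0.8, 0.7, -0.0]
width: 0.0674
```

Request:
servo_tool --rows '[[[0,0,0,0,-10,0,1],[0,0,0,0,-30,0,1],[0,0,0,0,-40,0,1],[0,0,0,0,-10,0,1],[0,0,0,0,0,0,1]]]'

```text
t: 11.0
position: [0.5527, -0.1252, 0.1595]
orientation: [-1.315, 1.025, -1.028]
ft_force: [1.0, -0.3, 0.0]
width: 0.0852
```

```bash
python3 -c "
from plan import *
plan(.552,-.124,.16,-76)
snap('side','s7.png');snap('top','t7.png')
im=cv2.imread('pics/s7.png')
a=cv2.resize(im[150:240,310:410],None,fx=4,fy=4,interpolation=2)
im=cv2.imread('pics/t7.png')
b=cv2.resize(im[130:220,270:370],None,fx=4,fy=4,interpolation=2)
cv2.imwrite('pics/c7.png',np.hstack([a,b]))
"
```

```text
t 11.0 pos [ 552.7 -125.2  159.5] jaw 14.1 w 85.2 f [ 1.  -0.3  0. ]
turn [-0.1 90.1 -0. ] shift old axes [-1.4 -0.5 -0.3] new axes [ 0.3 -0.5 -1.4]
```

View pics/c7.png

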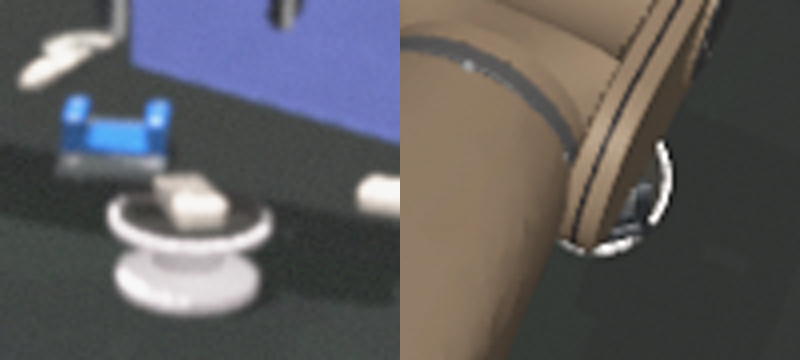

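```bash
python3 - <<'E'
from m import *
im=cv2.imread('pics/top0.png')[:,:,::-1];k=6
c=crop(im,203,263,165,215);H=cv2.cvtColor(np.ascontiguousarray(c),cv2.COLOR_RGB2HSV)
print(H[150,20:340:8].tolist())
g=((H[...,1]<90)&(H[...,2]>85)).astype(np.uint8)
g=cv2.morphologyEx(g,cv2.MORPH_CLOSE,np.ones((9,9)));g=cv2.morphologyEx(g,cv2.MORPH_OPEN,np.ones((25,25)))
n,l,st,ce=cv2.connectedComponentsWithStats(g)
C=[]
for i in range(1,n):
    r=rectw('top',(l==i).astype(np.uint8),(203,165),k,.008);show('foot',r);C.append(r[:2])
print(np.mean(C,0), np.degrees(np.arctan2(*(np.array(C[0])-C[1])[::-1])))
# whole outline corners at z8
s=cv2.imread('pics/s7.png')[:,:,::-1]
c=crop(s,318,362,165,200);H=cv2.cvtColor(np.ascontiguousarray(c),cv2.COLOR_RGB2HSV)
m=((H[...,0]>95)&(H[...,0]<125)&(H[...,1]>100)&(H[...,2]>110)).astype(np.uint8)
cv2.imwrite('pics/c8.png',np.hstack([cv2.resize(c[:,:,::-1],None,fx=1.5,fy=1.5),cv2.cvtColor(cv2.resize(m*255,None,fx=1.5,fy=1.5),8)]))
# predicted projections given center (519,91) yaw 84.5
ctr=np.array([.519,.0905,0]);a=np.radians(84.5);ey=np.array([np.cos(a),np.sin(a),0]);ex=np.array([ey[1],-ey[0],0])
for nm,dx,dy,z in [('floor -y -x',-.0215,-.025,.014),('floor -y +x',.0215,-.025,.014),('floor +y -x',-.0215,.025,.014),('floor +y +x',.0215,.025,.014),('walltop-y-x',-.0355,-.025,.032),('walltop-y+x',.0355,-.025,.032),('foot-y-x',-.0355,-.052,.008),('foot-y+x',.0355,-.052,.008)]:
    p=ctr+ex*dx+ey*dy+[0,0,z];print(nm,'top',proj('top',p).round(1),'side',proj('side',p).round(1),'crop c8',((proj('side',p)-[318,165]+.5)*9).round())
E
```

```text
[[48, 24, 54], [48, 24, 54], [48, 23, 55], [48, 26, 49], [83, 11, 95], [90, 7, 140], [83, 7, 138], [90, 6, 137], [90, 6, 138], [70, 6, 139], [50, 5, 140], [120, 9, 146], [104, 172, 203], [104, 178, 213], [104, 176, 211], [104, 177, 210], [105, 172, 213], [104, 176, 211], [104, 178, 209], [104, 177, 208], [104, 179, 210], [104, 179, 211], [104, 179, 210], [104, 176, 209], [104, 176, 210], [104, 175, 211], [104, 187, 213], [108, 100, 133], [41, 13, 153], [81, 12, 146], [83, 14, 146], [81, 12, 146], [85, 11, 145], [81, 12, 145], [86, 12, 145], [81, 12, 146], [75, 11, 48], [68, 19, 55], [60, 9, 54], [60, 10, 53]]
foot [521.  129.8  73.3  26.2  -6. ] [216.1 188.7]
foot [512.6  52.3  72.8  28.8  -5.8] [247.3 192.3]
[516.83544922  91.05838776] 83.79592694788569
floor -y -x top [240.2 198.6] side [330.9 185.9] crop c8 [121. 192.]
floor -y +x top [242.9 181.6] side [346.5 186.6] crop c8 [261. 199.]
floor +y -x top [220.1 196.4] side [332.5 180. ] crop c8 [135. 140.]
floor +y +x top [222.9 179.5] side [347.5 180.7] crop c8 [270. 146.]
walltop-y-x top [237.7 202.8] side [326.  179.4] crop c8 [ 76. 134.]
walltop-y+x top [242.2 174.4] side [351.9 180.7] crop c8 [310. 146.]
foot-y-x top [250.7 205.8] side [324.8 191. ] crop c8 [ 66. 239.]
foot-y+x top [254.9 177.9] side [351.1 192.4] crop c8 [303. 251.]
```

View pics/c8.png

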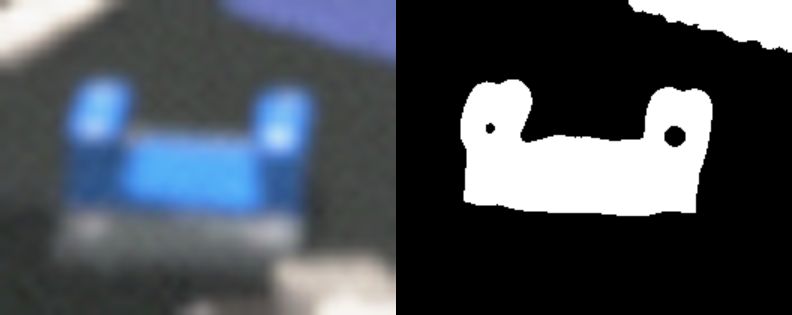

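Request:
servo_tool --rows '[[[0,10,0,0,0,0,1],[0,10,0,0,0,0,1],[0,10,0,0,0,0,1],[0,10,0,0,0,0,1],[0,10,0,0,0,0,1]]]'

```text
t: 11.72
position: [0.5512, -0.1247, 0.1563]
orientation: [-0.843, 1.662, -1.656]
ft_force: [-0.4, -0.6, 0.5]
width: 0.0857
```

Request:
servo_tool --rows '[[[0,10,0,0,0,0,1],[0,10,0,0,0,0,1],[0,10,0,0,0,0,1],[0,10,0,0,0,0,1],[0,0,0,0,0,0,1]]]'

```text
t: 12.35
position: [0.5514, -0.1247, 0.1567]
orientation: [-0.263, 2.093, -2.089]
ft_force: [-0.4, -0.9, -0.6]
width: 0.0855
```

```bash
python3 -c "
from plan import *
plan(.5524,-.1252,.085,-75.9);print(read_state()['q'])
snap('side','s8.png');im=cv2.imread('pics/s8.png');cv2.imwrite('pics/s8c.png',cv2.resize(im[130:240,300:420],None,fx=5,fy=5,interpolation=2))
"
```

```text
t 12.35 pos [ 551.4 -124.7  156.7] jaw -75.8 w 85.5 f [-0.4 -0.9 -0.6]
turn [0.1 0.1 0.2] shift old axes [-1.1 71.7  0.9] new axes [-0.9 71.7  0.7]
[-4.01943107e-01  1.48599742e-01  1.92602947e+00 -2.50168317e-05
  1.07043409e+00  9.21296130e-01]
```

View pics/s8c.png

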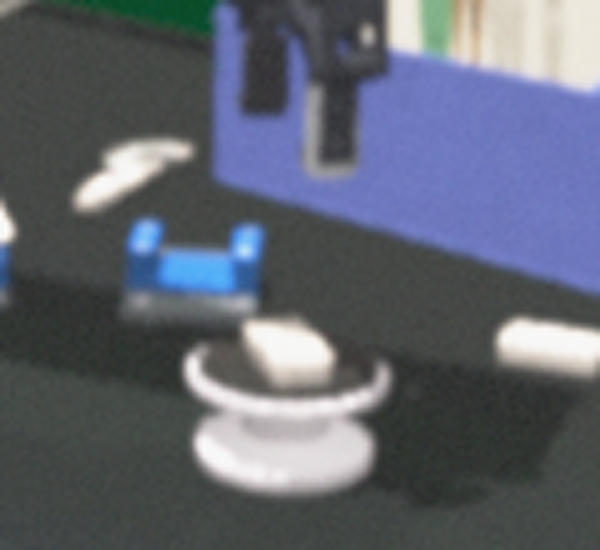

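Request:
servo_tool --rows '[[[0,0,0,-1,30,0.7,1],[0,0,0,0,30,0,1],[0,0,0,0,10,0,1],[0,0,0,0,0,0,1],[0,0,0,0,0,0,1]]]'

```text
t: 13.02
position: [0.5543, -0.1259, 0.0899]
orientation: [-0.256, 2.088, -2.091]
ft_force: [0.6, 0.1, 0.4]
width: 0.0854
```

```bash
python3 -c "
from plan import *
plan(.5524,-.1252,.068,-75.9)
snap('side','s9.png');im=cv2.imread('pics/s9.png');cv2.imwrite('pics/s9c.png',cv2.resize(im[130:240,300:420],None,fx=5,fy=5,interpolation=2))
"
```

```text
t 13.03 pos [ 554.3 -125.9   89.9] jaw -75.9 w 85.4 f [0.6 0.1 0.4]
turn [-0.1  0.  -0.1] shift old axes [ 1.8 21.9 -1.2] new axes [ 1.7 21.9 -1.2]
```

View pics/s9c.png

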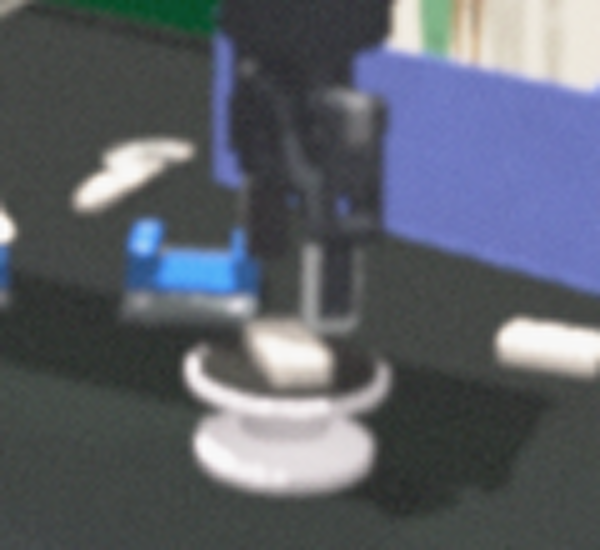

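Request:
servo_tool --rows '[[[0,0,0,0,10,0,1],[0,0,0,0,0,0,1],[0,0,0,0,0,0,1],[0,0,0,0,0,0,0.75],[0,0,0,0,0,0,0.75]]]'

```text
t: 13.7
position: [0.5536, -0.1256, 0.0788]
orientation: [-0.258, 2.091, -2.091]
ft_force: [-0.3, -0.3, -0.6]
width: 0.0639
```

```bash
python3 -c "
from plan import *
plan(.5524,-.1252,.068,-75.9)
snap('side','s10.png');im=cv2.imread('pics/s10.png');cv2.imwrite('pics/s10c.png',cv2.resize(im[160:240,320:400],None,fx=7,fy=7,interpolation=2))
c=np.array([.5524,-.1252,0]);a=np.radians(-75.9);j=np.array([np.cos(a),np.sin(a),0])
print(((proj('side',c+j*.025+[0,0,.057])-[320,160])*7).round(),((proj('side',c-j*.025+[0,0,.057])-[320,160])*7).round())
"
```

```text
t 13.7 pos [ 553.6 -125.6   78.8] jaw -75.9 w 63.9 f [-0.3 -0.3 -0.6]
turn [-0. -0. -0.] shift old axes [ 1.  10.8 -0.7] new axes [ 1.  10.8 -0.7]
[284. 290.] [236. 234.]
```

View pics/s10c.png

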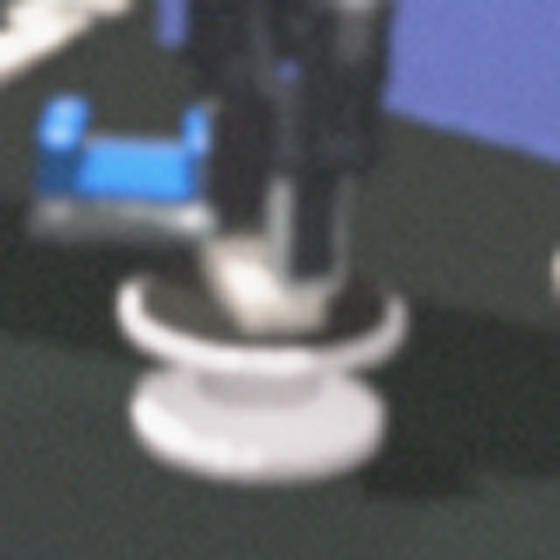

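Request:
servo_tool --rows '[[[0,0,0,1,6,-0.7,0.75],[0,0,0,0,4.5,0,0.75],[0,0,0,0,0,0,0.75],[0,0,0,0,0,0,0.75]]]'

```text
t: 14.25
position: [0.5523, -0.1251, 0.068]
orientation: [-0.258, 2.091, -2.091]
ft_force: [0.2, -0.3, -0.8]
width: 0.0639
```

```bash
python3 -c "
from plan import *
plan(.5524,-.1252,.068,-75.9)
snap('side','s11.png');im=cv2.imread('pics/s11.png');cv2.imwrite('pics/s11c.png',cv2.resize(im[160:240,320:400],None,fx=7,fy=7,interpolation=2))
"
```

```text
t 14.25 pos [ 552.3 -125.1   68. ] jaw -75.9 w 63.9 f [ 0.2 -0.3 -0.8]
turn [ 0. -0.  0.] shift old axes [-0.1  0.   0.1] new axes [-0.1  0.   0.1]
```

View pics/s11c.png

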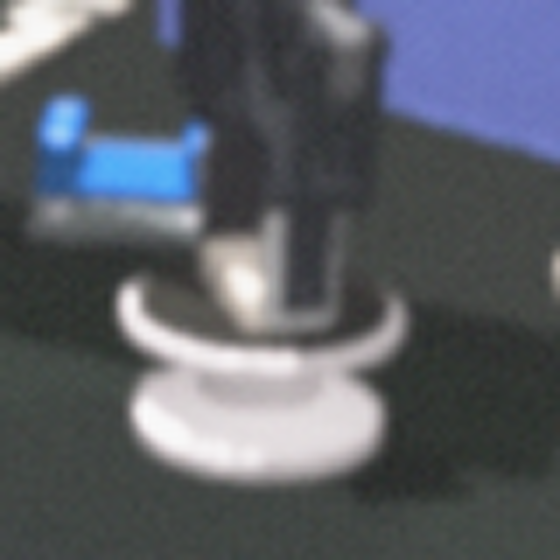

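Request:
servo_tool --rows '[[[0,0,0,0,0,0,0.6],[0,0,0,0,0,0,0.4],[0,0,0,0,0,0,0.4],[0,0,0,0,0,0,0.4],[0,0,0,0,0,0,0.4]]]' --squeeze 50

```text
t: 14.92
position: [0.5528, -0.1253, 0.0688]
orientation: [-0.257, 2.09, -2.091]
ft_force: [-0.8, 0.6, 5.2]
width: 0.0484
```

Request:
servo_tool --rows '[[[0,0,0,0,-5,0,0.4],[0,0,0,0,-20,0,0.4],[0,0,0,0,-40,0,0.4],[0,0,0,0,0,0,0.4],[0,0,0,0,0,0,0.4]]]'

```text
t: 15.55
position: [0.5519, -0.125, 0.1331]
orientation: [-0.258, 2.091, -2.091]
ft_force: [0.3, 0.0, -1.4]
width: 0.0481
```

```bash
python3 -c "
from plan import *
plan(.5177,.0907,.133,-96)
snap('side','s12.png');im=cv2.imread('pics/s12.png');cv2.imwrite('pics/s12c.png',cv2.resize(im[130:240,320:400],None,fx=6,fy=5,interpolation=2))
"
```

```text
t 15.55 pos [ 551.9 -125.   133.1] jaw -75.9 w 48.1 f [ 0.3  0.  -1.4]
turn [ 0.  20.1  0. ] shift old axes [-1.920e+01  1.000e-01 -2.175e+02] new axes [ 5.660e+01  1.000e-01 -2.109e+02]
```

View pics/s12c.png

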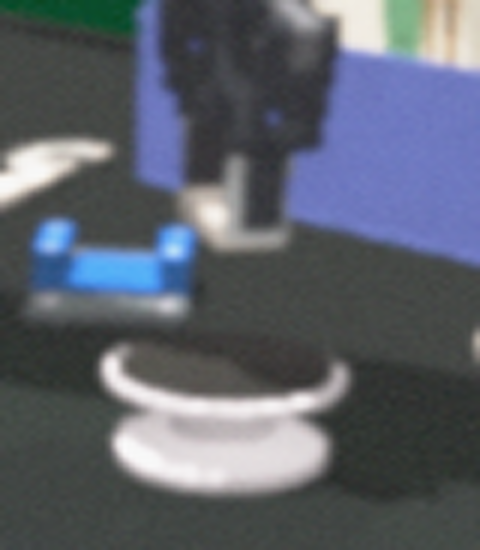

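Request:
servo_tool --rows '[[[0,0,0,-2,0,-24,0.4],[0,0,0,-4,0,-45,0.4],[0,0,0,-4,0,-50,0.4],[0,0,0,-4,0,-50,0.4],[0,0,0,-5,0,-48,0.4]]]'

```text
t: 16.23
position: [0.516, 0.0926, 0.1319]
orientation: [-0.261, 2.093, -2.091]
ft_force: [0.1, 0.5, -0.5]
width: 0.0484
```

Request:
servo_tool --rows '[[[0,10,0,0,0,0,0.4],[0,10,0,0,0,0,0.4],[0,0,0,0,0,0,0.4],[0,0,0,0,0,0,0.4]]]'

```text
t: 16.73
position: [0.5173, 0.0904, 0.1324]
orientation: [-0.108, -2.169, 2.169]
ft_force: [0.1, -0.5, -1.6]
width: 0.0485
```

```bash
python3 -c "
from plan import *
plan(.5177,.0907,.070,-96)
"
```

```text
t 16.73 pos [517.3  90.4 132.4] jaw -95.8 w 48.5 f [ 0.1 -0.5 -1.6]
turn [0.  0.2 0.1] shift old axes [-0.5 62.4 -0.3] new axes [-0.4 62.4 -0.3]
```

Request:
servo_tool --rows '[[[0,0,0,0,30,0,0.4],[0,0,0,0,30,0,0.4],[0,0,0,0,13,0,0.4],[0,0,0,0,0,0,0.4],[0,0,0,0,0,0,0.4]]]'

```text
t: 17.35
position: [0.519, 0.09, 0.0613]
orientation: [-0.114, -2.17, 2.169]
ft_force: [-0.5, 0.3, -1.1]
width: 0.0487
```

```bash
python3 -c "
from plan import *
plan(.5177,.0907,.039,-96)
snap('side','s13.png');snap('top','t13.png');im=cv2.imread('pics/s13.png');a=cv2.resize(im[140:210,305:375],None,fx=5.5,fy=5.5,interpolation=2)
im=cv2.imread('pics/t13.png');b=cv2.resize(im[155:225,200:270],None,fx=5.5,fy=5.5,interpolation=2)
cv2.imwrite('pics/c13.png',np.hstack([a,b]))
"
```

```text
t 17.35 pos [519.   90.   61.3] jaw -95.9 w 48.7 f [-0.5  0.3 -1.1]
turn [ 0.   0.1 -0.1] shift old axes [ 1.4 22.3 -0.6] new axes [ 1.3 22.3 -0.6]
```

View pics/c13.png

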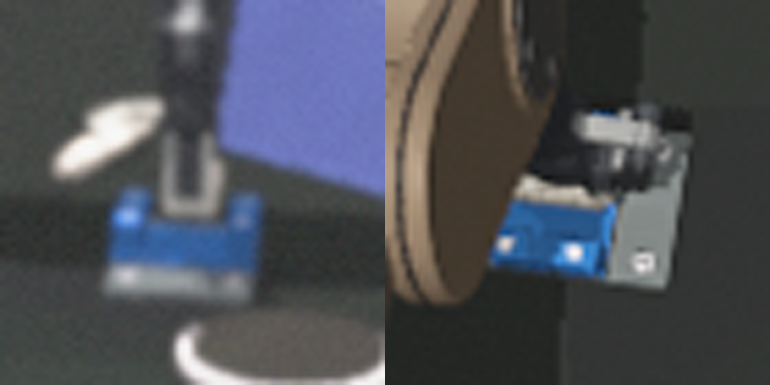

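Request:
servo_tool --rows '[[[0,0,0,0.5,10,0,0.4],[0,0,0,0,8,0,0.4],[0,0,0,0,0,0,0.4],[0,0,0,0,0,0,0.4],[0,0,0,0,0,0,0.4]]]'

```text
t: 18.08
position: [0.5177, 0.0901, 0.0423]
orientation: [-0.113, -2.169, 2.169]
ft_force: [-0.2, -0.8, -0.9]
width: 0.0485
```

Request:
servo_tool --rows '[[[0,0,0,0,1,0,0.4],[0,0,0,0,0,0,0.4],[0,0,0,0,0,0,0.4]]]'

```text
t: 18.45
position: [0.5175, 0.09, 0.0412]
orientation: [-0.112, -2.168, 2.168]
ft_force: [-0.5, -1.1, -0.8]
width: 0.0487
```

```bash
python3 -c "
from plan import *
plan(.5177,.0907,.038,-96)
"
```

```text
t 18.45 pos [517.5  90.   41.2] jaw -95.9 w 48.7 f [-0.5 -1.1 -0.8]
turn [ 0.   0.1 -0. ] shift old axes [-0.1  3.2 -0.7] new axes [-0.1  3.2 -0.7]
```

Request:
servo_tool --rows '[[[0,0,0,0,1.5,-0.6,0.4],[0,0,0,0,1,0,0.4],[0,0,0,0,0,0,0.4],[0,0,0,0,0,0,0.4]]]'

```text
t: 18.95
position: [0.5175, 0.0906, 0.0386]
orientation: [-0.112, -2.168, 2.168]
ft_force: [-0.2, 0.5, -1.7]
width: 0.0485
```

Request:
servo_tool --rows '[[[0,0,0,0,0.6,0,0.4],[0,0,0,0,0,0,0.4],[0,0,0,0,0,0,0.4]]]'

```text
t: 19.32
position: [0.5175, 0.0906, 0.038]
orientation: [-0.112, -2.168, 2.168]
ft_force: [-0.4, 0.6, -1.3]
width: 0.0481
```

Request:
servo_tool --rows '[[[0,0,0,0,0.5,0,0.4],[0,0,0,0,0,0,0.4],[0,0,0,0,0,0,0.4]]]'

```text
t: 19.7
position: [0.5176, 0.0907, 0.0378]
orientation: [-0.112, -2.168, 2.168]
ft_force: [0.2, -0.3, 2.0]
width: 0.0485
```

Contact at 37.8 mm, just as predicted. I'll confirm with one more small step.

Request:
servo_tool --rows '[[[0,0,0,0,0.4,0,0.4],[0,0,0,0,0,0,0.4],[0,0,0,0,0,0,0.4]]]'

```text
t: 20.08
position: [0.5176, 0.0907, 0.0377]
orientation: [-0.112, -2.168, 2.168]
ft_force: [-2.3, -0.8, 4.6]
width: 0.0484
```

```bash
python3 -c "
from plan import *
plan(.5177,.0907,.038,-96)
snap('side','s14.png');snap('top','t14.png');im=cv2.imread('pics/s14.png');a=cv2.resize(im[140:210,305:375],None,fx=5.5,fy=5.5,interpolation=2)
im=cv2.imread('pics/t14.png');b=cv2.resize(im[155:225,200:270],None,fx=5.5,fy=5.5,interpolation=2)
cv2.imwrite('pics/c14.png',np.hstack([a,b]))
"
```

```text
t 20.07 pos [517.6  90.7  37.7] jaw -95.9 w 48.4 f [-2.3 -0.8  4.6]
turn [-0.   0.1  0. ] shift old axes [-0.1 -0.3 -0. ] new axes [-0.1 -0.3 -0. ]
```

View pics/c14.png

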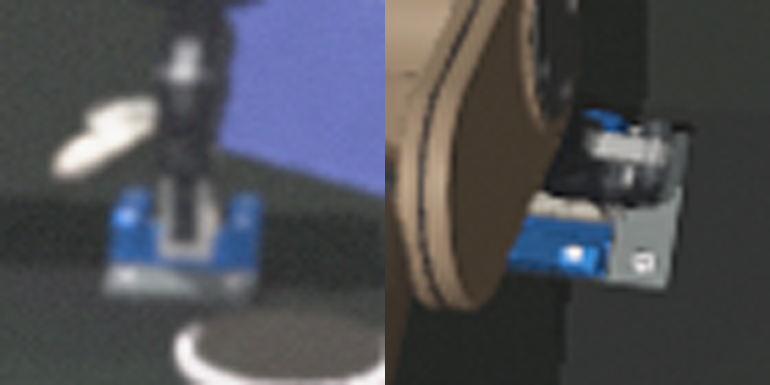

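Request:
servo_tool --rows '[[[0,0,0,0,-0.3,0,0.4],[0,0,0,0,0,0,0.65],[0,0,0,0,0,0,0.75],[0,0,0,0,0,0,0.8],[0,0,0,0,0,0,0.8]]]'

```text
t: 20.8
position: [0.5175, 0.0907, 0.0373]
orientation: [-0.112, -2.168, 2.168]
ft_force: [-0.3, -0.0, -0.7]
width: 0.0682
```

Request:
servo_tool --rows '[[[0,0,0,0,-10,0,0.8],[0,0,0,0,-30,0,0.8],[0,0,0,0,-50,0,0.8],[0,0,0,0,-50,0,0.8],[0,0,0,0,-40,0,0.8]]]'

```text
t: 21.42
position: [0.518, 0.0907, 0.2207]
orientation: [-0.116, -2.17, 2.17]
ft_force: [0.9, -0.5, -0.6]
width: 0.0683
```

Request:
servo_tool --rows '[[[0,0,0,0,0,50,0.8],[0,0,0,0,0,55,0.8],[0,0,0,0,0,55,0.8],[0,0,0,0,0,55,0.8],[0,0,0,0,0,0,0.8]]]'

```text
t: 22.05
position: [0.4951, -0.1263, 0.2184]
orientation: [-0.119, -2.165, 2.167]
ft_force: [-0.0, 0.1, -0.6]
width: 0.0682
```

```bash
python3 -c "
from plan import *
plan(.5177,.0907,.038,-96)
snap('side','s15.png');snap('top','t15.png');im=cv2.imread('pics/s15.png');a=cv2.resize(im[140:210,305:375],None,fx=5.5,fy=5.5,interpolation=2)
im=cv2.imread('pics/t15.png');b=cv2.resize(im[155:225,200:270],None,fx=5.5,fy=5.5,interpolation=2)
cv2.imwrite('pics/c15.png',np.hstack([a,b]))
"
```

```text
t 22.05 pos [ 495.1 -126.3  218.4] jaw -96.2 w 68.2 f [-0.   0.1 -0.6]
turn [-0.1 -0.2 -0.1] shift old axes [   1.3  180.2 -218.4] new axes [ 2.000e-01  1.804e+02 -2.182e+02]
```

View pics/c15.png

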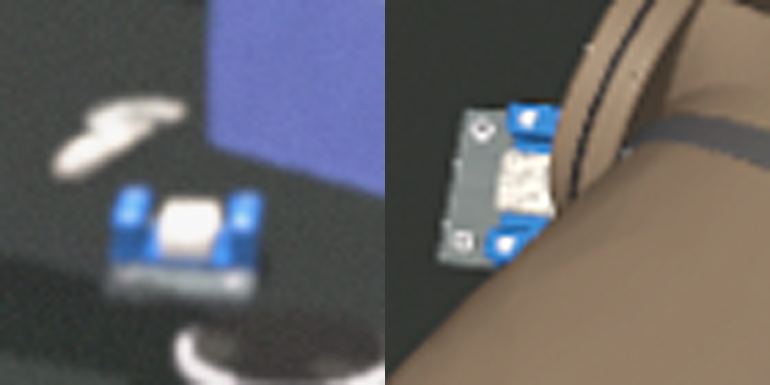

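View pics/t15.png

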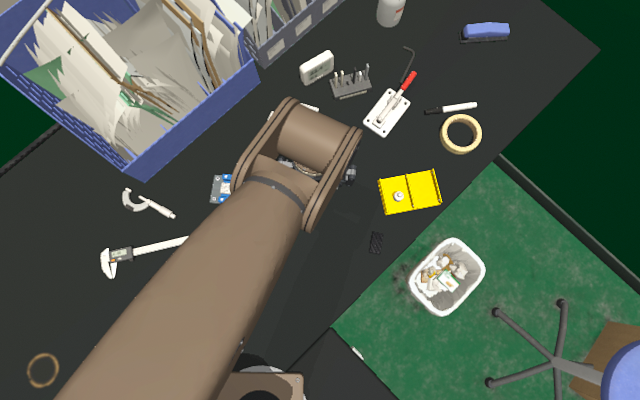

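Request:
servo_tool --rows '[[[0,0,0,0,0,50,0.8],[0,0,0,0,0,50,0.8],[0,0,0,0,0,50,0.8],[0,0,0,0,0,0,0.8],[0,0,0,0,0,0,0.8]]]'

```text
t: 22.78
position: [0.4802, -0.2708, 0.2173]
orientation: [-0.11, -2.17, 2.168]
ft_force: [-0.0, -0.4, -0.3]
width: 0.0685
```

```bash
python3 - <<'E'
from m import *
im=snap('top','t16.png');snap('side','s16.png')
cv2.imwrite('pics/c16.png',cv2.resize(im[155:225,200:270,::-1],None,fx=7,fy=7,interpolation=2))
c=crop(im,215,250,178,200);H=cv2.cvtColor(np.ascontiguousarray(c),cv2.COLOR_RGB2HSV)
m=((H[...,1]<70)&(H[...,2]>170)).astype(np.uint8)
m=cv2.morphologyEx(m,cv2.MORPH_OPEN,np.ones((9,9)))
show('insert z26',rectw('top',m,(215,178),6,.026))
E
```

```text
insert z26 [517.9  90.2  53.   28.6  83.7] [230.5 188.5]
```

View pics/c16.png

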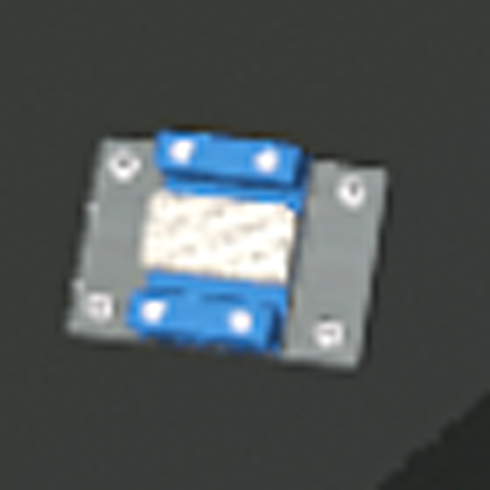

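View pics/s16.png

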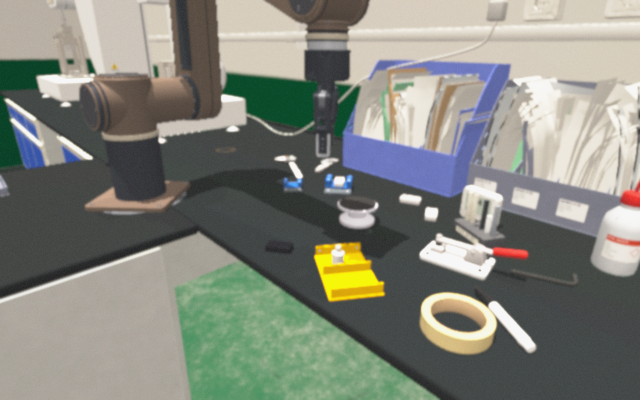

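The insert lies centred in the channel at top-view pixel (230,188), yaw 83.7° against 84° for the carrier, with its ends level. The weight still stands at its old pixel (398,196) and the arm is clear.

```bash
python3 -c "
from h import *
print(job.hand_in())"
```

```text
the job is handed in; nothing more can be done
None
```

The insert is in the channel of the larger blue carrier and the job is handed in; the robot clock read about 23 s at the last look.

I took the insert from the rack by its long sides and set it flat near the middle of the round stand. There I let go and took it again by its ends. I then lowered it into the channel until the wrist force showed floor contact, at 37.7 mm tool height against 37.8 mm predicted. After letting go I backed the arm away.

**Last checks:**
- **Position:** the insert's centre measured (518, 90) mm, against about (518, 91) mm for the channel.
- **Angle:** its yaw was 83.7°, against 84° for the channel.
- **Ends:** they look level with the blue block's ends.
- **Weight:** the check weight still stands in the rack at the same place in the picture.

**Disagreements:**
- The finger opening read about 2 mm under the insert's size in both grips.
- The camera outlines came out about 3 mm too large because of blur.
- The top and side views disagreed by 1–3 mm.

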